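# Press a bush home in a yoke with the ratchet bar clamp, then let the clamp off

### The arm

A 6-joint arm with a two-finger parallel gripper is mounted at the origin on the work surface. World frame = base frame: x ahead of the robot, y to its left, z up, the work surface at z = 0. Lengths are in m, angles in degrees, forces in N, time in s.
With the tool pointing down it reaches from about 0.4 to 0.825 m from the base axis. Payload 7 kg.
Tool frame: the origin (TCP) lies between the finger pads; the fingertips stand 14 mm ahead of it and the grasp point (between the pads) lies 5 mm behind it; z points along the fingers, y is the line along which they close (so a half turn about z gives the same grasp; the last joint's range is limited). The gripper opens to 88 mm and grips with 3 to 60 N. Pads are 19 mm wide; open, the fingers measure 130 mm over their backs; the gripper's body (78 mm by 193 mm) begins 47 mm behind the grasp point.
Start: joints at [-57.405, 20.546, 0.682, 0, -70.136, -16.507], TCP at [0.187, -0.649, 0.241] pointing down, gripper open.
Joint ranges: [-176.03, 176.03], [-82.01, 121.73], [-58.28, 71.71], [-173.87, 95.51], [-174.79, -0.11], [-173.66, 173.66]. Speed limits (degrees/s): [136.94, 136.94, 172.46, 180, 180, 180].

### API

Orientations are given as [roll, pitch, yaw] about the fixed x, y, z axes, in that order (R = Rz(yaw) Ry(pitch) Rx(roll)).
In Python, from plant import status, cams, job gives the robot as it stands. The module is installed in compiled form; this text tells all that it offers.
- The arm moves only by the tool step_arm, never from a script. Its arguments are lists of equal length, an entry for each row: "xyz": the shift along the tool's x, y, z each as a share of 20 cm, from -1 to 1, a list of three; "yaw": the turn about the tool's z as a share of 360 degrees, from -1 to 1; "claw": the closure, from -1 (fully open) to 1 (shut). A call has 1 to 20 rows; each row is the pose to reach, as a shift and turn from the pose commanded when the call began, along the tool's axes at that moment, turning the shorter way round; what a row does not reach only later rows make up. A row lasts 1/12 s, in which the tool goes at most 41.7 mm and 7.16 degrees, less where a joint would pass 70% of its speed; a pose out of reach is approached as far as the arm can. A call with a number of a shift or a turn outside -1 to 1 is refused whole. A call with a gripper value outside its range is refused whole. The fingers move at their own pace and stop on an object; "grip_force" is the grip in N (left out, the last holds). Time passes only in rows, so rows that repeat a pose let the fingers close. It gives the time, the measured TCP pose, the force, the opening and the grip force at its end, in the units of the state.
- status.get_state(): the state, without advancing time (a new reading comes with each control period).
- cams.capture(name): name is "side" or "top"; returns (picture, depth): 420x560x3 uint8, blue, green, red; 420x560 float32, m along the optical axis (not along the pixel's ray), 0 where there is no reading.
- cams.calibration(name): a dict with "mtx" (3x3 intrinsics, pixels), "D" ([k1, k2, p1, p2, k3] as OpenCV has them; the pictures are not rectified), "camera_from_world" (4x4, takes a point from world to camera coordinates). Camera axes: x right, y down, z forward; pixel columns grow to the right and rows downward; lengths in m; the calibration is good to about 2 mm. A picture is of the moment at which its call begins. calibration takes no time and is no camera call.
- job.close_job(): hands the job in; it is judged then, once.
The state is a dict: "time_s": time; "joints": joint angles; "qd": joint speeds; "joint_torque": joint torques, N m; "tcp_pos": TCP position; "eef_rot": TCP orientation; "contact_force": force on the tool from outside, world axes, zero at the start; "moment": the same for the moment, N m; "gripper_width": finger opening in m; "gripper_force": force on a finger pad.
Only numpy, scipy, OpenCV 4.12 (cv2) and the standard library are available. Lean on these libraries where they do the work, as an engineer would, in place of code of your own. Each camera call takes 0.05 s, during which the arm holds its last target. There are 200 camera calls.

### The job

Press the white nylon bush fully home in the yoke's ear with the bar clamp on the press board: work the clamp's trigger with gentle squeezes, easing off as soon as the bush seats so that its flange is not crushed. Then pull the clamp's release tab and draw the moving head back along the bar until its jaw stands at least 15 mm clear of the bush; leave the yoke standing on the board, and do not disturb the other goods on the counter.

Things in the scene. Friction and masses are not known exactly. Their poses are not given: they have to be found in the camera images.
- jig: Fixed plywood press board, 320 x 130 x 18 mm, with a steel bar along it (8 mm thick, 20 mm tall, bar top 146 mm above the counter, ratchet teeth every 3 mm on it) between a bracket and the black fixed jaw. Origin: underside, under the bar, 12 mm ahead of the board's middle; x forward = along the bar from bracket to fixed jaw; z up. Fixed pad face at x = 100 mm, 98 mm above the counter.
- head: Black moving head on the bar. Origin on the bar's top, x forward. Handle 24 x 24 mm: rear face at x = -30 mm, front at -6 mm, top 92 mm above the bar's top. Jaw below the bar. Some 10 N shoves it forward, clicking over teeth; the ratchet holds it from going back (up to a tooth of play) until the tab is pulled, then about 4 N draws it back. Travel 60 mm; starts 20 to 34 mm from its rear end.
- handle_back (a point): Centre of the handle's rear face at the height to squeeze, 212 mm above the counter; x forward. Nothing stands behind it.
- jaw_face (a point): Centre of the moving jaw's rubber pad face (36 x 36 mm, 98 mm above the counter), facing forward; x forward.
- trigger (a joint): Grey trigger ahead of the handle: 0 at rest, 0.30 rad fully squeezed; sprung back. Pivot 22 mm below the bar's top, blade top 84 mm above it. Each full stroke from full release walks the head 3 to 6 mm forward: some 6 N when free, about 13 N while pressing the bush; F newtons between handle and trigger give about 2.4 F - 8 at the jaw. A stroke that stops short (0.07 to 0.28 rad): bush seated.
- trigger_front (a point): Centre of the trigger's front face, at the height of handle_back; blade 20 mm wide, 10 mm thick. Handle rear to trigger front: 60 mm at rest; flat fingers stand about 38 mm apart at a full squeeze. The handle stays with the head while only the trigger closes, so a gripper must shift back by half of what it closes, or it just shoves the head. x forward at rest.
- tab (a joint): Grey release tab ahead of the trigger: near 0 at rest (to 0.15 riding on a tooth), 0.30 rad when pulled, that is pushed backward towards the trigger (3 to 8 N, its top moving about 10 mm). At its stop the head is free, and pushing on draws the whole head back. Sprung back when let go.
- tab_front (a point): Centre of the tab's front face, 172 mm above the counter; an upright plate 20 mm wide, 5 mm thick, 24 mm tall (160 to 184 mm above the counter), standing over the bar 28 mm ahead of the trigger's front; x forward at rest. The bar ahead of it is bare, teeth up to 148 mm above the counter.
- yoke: Yellow cast yoke, loose, standing on its 54 mm hub on the board between the jaws; two upright ears 14 mm thick, 40 mm wide, outer faces 84 mm apart along x, top 100 mm above its underside. Origin: centre of its underside; x towards the fixed jaw. Weight about 0.9 kg.
- bush: White nylon flanged bush in the yoke's rear ear (nearer the moving jaw): flange 34 mm across, 4 mm thick; tight, 20 N moves it. Home: the flange's back lies on the ear's face; it starts 6 to 9 mm proud. Origin: middle of the flange's back; x towards the fixed jaw. More than 45 N from the jaw crushes the flange: about 22 N between handle and trigger, shoving on the handle not counted.
- bush_face (a point): Centre of the flange's outer face, which the jaw pad meets; x towards the fixed jaw. It lies 4 mm behind the ear's face when the bush is home.
- eye_edge (a point): Centre of the rear ear's outer face (on the yoke), 80 mm above the yoke's underside; x towards the fixed jaw. The bush is home when bush_face lies at x = -4 mm in this frame.
- spare_yoke: A second yellow yoke like the first, without bush, standing on the counter to the left. Leave alone. Origin: centre of its underside.
- sprocket: Dark steel chain sprocket 100 mm across, lying on the counter to the right. Leave alone. Origin: centre of its underside.
- carton: Small carton 110 x 80 x 55 mm on the counter, far right. Leave alone. Origin: centre of its underside.
There are look-alikes about, which are no part of the job. Leave any pink, red or turquoise look-alike of the yoke alone.

How it is judged (in metres and radians):
On the way, in this order (a step that is already met when the one before it is completed fails the run):
1. the squeezed trigger (0.08 rad or more) drives the jaw onto the bush with at least 15 N (value of joint trigger above 0.08 rad and contact force between head and bush above 15 N), for 0.04 s.
2. the squeezed trigger (0.08 rad or more) has the bush home in the ear to within 1.5 mm (value of joint trigger above 0.08 rad and x of bush_face in the frame of eye_edge above -0.0055 m), for 0.1 s.
At the end, for the whole second after the job is handed in: The bush is home in the yoke's ear (within 1.5 mm), the moving jaw stands at least 15 mm clear of the bush, trigger and release tab are let go, and the yoke stands upright (within 0.06 rad) on the board within 12 mm of where it stood; everything is at rest (x of bush_face in the frame of eye_edge above -0.0055 m and x of jaw_face in the frame of bush_face below -0.015 m and value of joint trigger below 0.04 rad and value of joint tab below 0.2 rad and linear speed of each of head, yoke below 0.01 m/s and angle between yoke's own z axis and vertical below 0.06 rad and distance of yoke from where it was at the start of the episode below 0.012 m); the robot touches nothing.
It fails at once if the bush's flange is crushed (jaw force over 45 N) (contact force between head and bush above 45 N).
It fails at once if the yoke is tipped by more than 0.25 rad or shoved more than 25 mm (angle between yoke's own z axis and vertical above 0.25 rad or distance of yoke from where it was at the start of the episode above 0.025 m).
It fails at once if the spare yoke, sprocket or carton is moved more than 20 mm (distance of any of spare_yoke, sprocket, carton from where it was at the start of the episode above 0.02 m).
It also fails if it takes over 72 s, if anything falls off the work surface, if the arm or the gripper's body presses on something with over 40 N, if the wrist force passes 120 N, or if a joint passes its speed limit or range.

## Working session

There is one attempt and no reset: what is moved stays moved. The work goes in short steps, Python scripts to look and compute and a tool call to move; the robot and the scene stay as the last step left them, time stands still between calls to the robot, and variables do not carry over. Pictures are saved under pics/ and viewed, at most 10 in all, crops included, and the job is handed in when it is done.

Besides the shell and the picture viewer there is one more tool, called after "Call:" as name([rows], argument=value, ...), one row to a line, values as JSON. step_arm: Moves the arm, as the interface text tells. Shift numbers are shares of 20 cm and turn numbers shares of 360 degrees, none past 1 either way. Its arguments: {"type":"object","properties":{"xyz":{"type":"array"},"yaw":{"type":"array"},"claw":{"type":"array"},"grip_force":{"type":"number"}},"required":["xyz","yaw","claw"]}

```bash
mkdir -p pics
cat > h.py <<'E'
import numpy as np, cv2
from plant import status, cams, job
def cap(n):
    im,d=cams.capture(n); return im,d,cams.calibration(n)
def pts(c,uv,z):  # pixels + depth -> world
    uv=np.asarray(uv,float).reshape(-1,1,2)
    n=cv2.undistortPoints(uv,c['mtx'],np.array(c['D']))[:,0]
    z=np.asarray(z).reshape(-1,1); p=np.hstack([n*z,z,np.ones_like(z)])
    return (np.linalg.inv(c['camera_from_world'])@p.T).T[:,:3]
def ray(c,uv,h): # pixels on plane z=h
    a=pts(c,uv,np.full(len(uv),.1)); b=pts(c,uv,np.full(len(uv),1.))
    t=(h-a[:,2])/(b[:,2]-a[:,2]); return a+t[:,None]*(b-a)
def cloud(d,c):
    v,u=np.mgrid[:420,:560]; P=pts(c,np.stack([u.ravel(),v.ravel()],1),d.ravel()).reshape(420,560,3)
    P[d==0]=np.nan; return P
E
python3 - <<'E'
from h import *
print(status.get_state())
for n in('side','top'):
    im,d,c=cap(n); cv2.imwrite(f'pics/{n}0.png',im); np.savez(f'{n}0',im=im,d=d)
    T=np.linalg.inv(c['camera_from_world']);print(n,T.round(3).tolist(),c['mtx'].tolist(),(d==0).mean())
E
```

```text
{'time_s': 0.0, 'joints': array([-5.74025069e+01,  2.05914001e+01,  6.32575265e-01, -2.18726976e-02,
       -7.01364539e+01, -1.65075292e+01]), 'qd': array([ 0.10809955,  0.00159641,  0.00165301, -0.04020373, -0.04065781,
       -0.04451909]), 'joint_torque': array([ 1.62617314e-03, -5.82720315e+01,  2.93067920e+01,  6.99747339e+00,
        6.91502384e-03, -1.48123891e-04]), 'tcp_pos': array([ 0.18692698, -0.64809502,  0.23960846]), 'eef_rot': array([ 1.79902805e+02, -7.36140982e-03, -1.63917479e+02]), 'contact_force': array([ 0.01650243, -0.39867712,  0.34509438]), 'moment': array([-0.0237956 ,  0.01055824,  0.00109167]), 'gripper_force': 0.0, 'gripper_width': 0.08766725671602871}
side [[-0.732, -0.39, 0.559, -0.014], [-0.681, 0.444, -0.582, 0.593], [-0.022, -0.807, -0.59, 0.702], [0.0, 0.0, 0.0, 1.0]] [[391.94345396983846, 0.0, 278.4695198178066], [0.0, 391.94345396983846, 209.36148697336895], [0.0, 0.0, 1.0]] 0.003949829931972789
top [[0.001, -0.989, 0.146, 0.379], [-1.0, -0.0, 0.002, 0.023], [-0.002, -0.146, -0.989, 1.097], [0.0, 0.0, 0.0, 1.0]] [[387.7695469406128, 0.0, 279.18038203604317], [0.0, 387.7695469406128, 207.499389830558], [0.0, 0.0, 1.0]] 0.003971088435374149
```

View pics/side0.png

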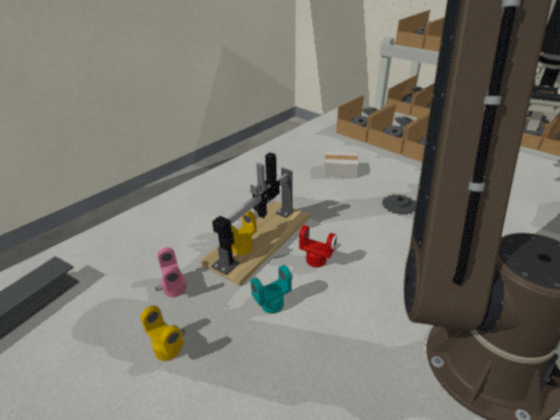

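View pics/top0.png

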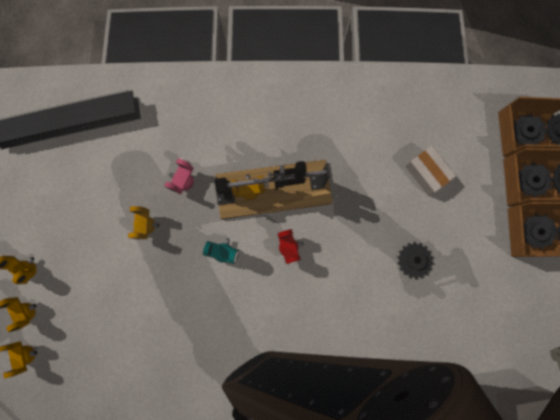

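The press board is at top (272,190), with the fixed jaw at its left end (223,190) and the head and handle at (297,172). The yellow yoke in the clamp, top (248,188) / side (243,235), is the one meant: it stands on the board between the jaws. The others are the spare at top (140,222), a few shelf yokes at the far left, and the pink, teal and red look-alikes.

Run:
```python
from h import *
t=np.load('top0.npz');s=np.load('side0.npz')
c=cams.calibration('top');cs=cams.calibration('side')
P=cloud(t['d'],c)
hsv=cv2.cvtColor(t['im'],cv2.COLOR_BGR2HSV)
z=P[...,2]
roi=np.zeros_like(z,bool);roi[140:235,195:350]=1
board=roi&(abs(z-.018)<.006)&(hsv[...,1]>70)
q=P[board][:,:2].astype(np.float32)
uv=np.argwhere(board)[:,::-1]
r=ray(c,uv,.018)[:,:2].astype(np.float32);print('board',cv2.minAreaRect(r),len(r),np.median(P[board][:,2]))
for lo,hi in((.136,.153),(.157,.19),(.195,.225),(.226,.25)):
    m=roi&(z>lo)&(z<hi); n,l,st,ce=cv2.connectedComponentsWithStats(m.astype(np.uint8))
    for k in range(1,n):
        if st[k,4]>5:
            p=P[l==k];print(lo,st[k],p.mean(0).round(4),p.min(0).round(4),p.max(0).round(4))
a=cv2.resize(t['im'][150:225,205:345],(784,420),interpolation=cv2.INTER_CUBIC)
b=cv2.resize(s['im'][145:285,195:320],(500,560),interpolation=cv2.INTER_CUBIC)
cv2.imwrite('pics/ct.png',a);cv2.imwrite('pics/cs.png',b)
```

```text
board ((0.5937031507492065, 0.04112669825553894), (0.1312188059091568, 0.32004812359809875), 7.750417709350586) 3004 0.01878192786979882
0.136 [305 165  24  14  99] [ 0.6088 -0.0706  0.1455] [ 0.5944 -0.0984  0.1366] [ 0.6284 -0.0406  0.1509]
0.136 [285 171  10   3  14] [ 0.6115 -0.0014  0.1435] [ 0.6095 -0.0126  0.1369] [0.6137 0.0102 0.1523]
0.136 [271 172  10  10  39] [0.5969 0.03   0.1495] [0.5865 0.0227 0.1442] [0.6087 0.0452 0.1529]
0.136 [285 174  10   5  34] [ 0.5983 -0.0011  0.148 ] [ 0.5951 -0.0125  0.1369] [0.6036 0.0102 0.1529]
0.136 [226 177  43  10 175] [0.5849 0.1049 0.1462] [0.573  0.0526 0.1363] [0.5965 0.1574 0.1526]
0.136 [275 181  31   5  43] [ 0.5823 -0.0025  0.1446] [ 0.5776 -0.0402  0.1364] [0.5881 0.0352 0.1523]
0.136 [217 189  12   5  21] [0.5603 0.1655 0.1445] [0.5572 0.1531 0.1369] [0.5681 0.1794 0.1518]
0.157 [326 163   4  14  28] [ 0.6133 -0.0955  0.1588] [ 0.5967 -0.099   0.1571] [ 0.6304 -0.0915  0.1618]
0.157 [285 168  10   4  22] [ 6.141e-01 -6.000e-04  1.590e-01] [ 0.6098 -0.0121  0.1573] [0.6177 0.0103 0.1618]
0.157 [274 170   6   3  11] [0.6101 0.0
[... 254 characters left out ...]
75]
0.157 [275 177  12   7  36] [0.5842 0.0197 0.1649] [0.5786 0.0079 0.1572] [0.5888 0.0351 0.1889]
0.157 [216 182   6   2   7] [0.5802 0.1746 0.1581] [0.5792 0.1687 0.1572] [0.5821 0.1813 0.1592]
0.157 [217 186   3   5   7] [0.5668 0.1767 0.1584] [0.5616 0.1734 0.1572] [0.5717 0.1786 0.1593]
0.195 [295 166  12  10  38] [ 0.5943 -0.0235  0.2089] [ 0.5908 -0.0384  0.1951] [ 0.6076 -0.0122  0.2219]
0.195 [280 170   5   7  16] [0.5896 0.0182 0.2116] [0.5874 0.0133 0.1961] [0.5959 0.0227 0.2249]
0.226 [296 161  11  11 109] [ 0.6018 -0.0247  0.2368] [ 0.5911 -0.0371  0.2272] [ 0.6145 -0.0138  0.2423]
0.226 [280 165   5   8  34] [0.5978 0.0179 0.2306] [0.5893 0.0135 0.2274] [0.607  0.0227 0.2346]
```

View pics/ct.png

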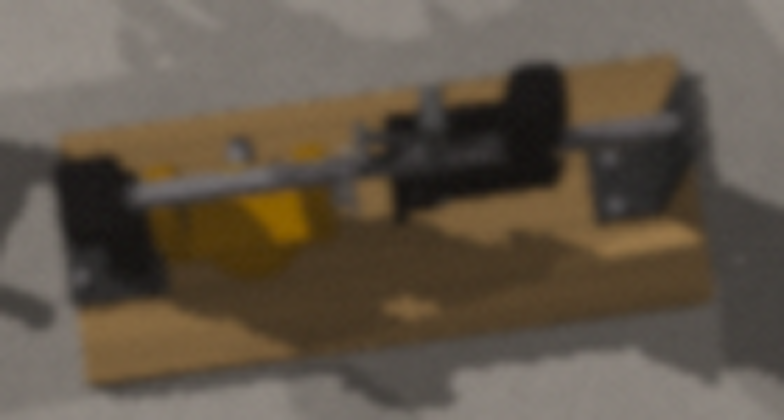

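View pics/cs.png

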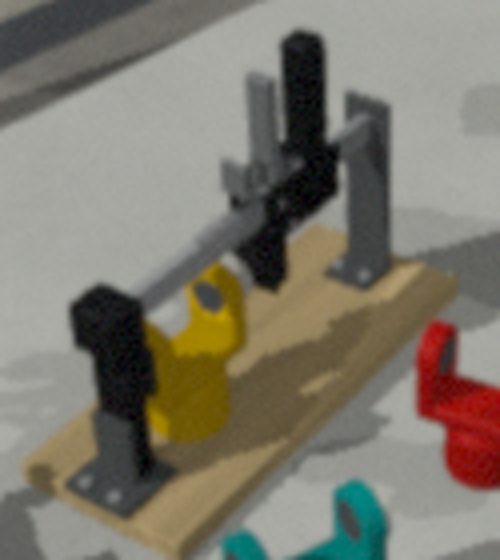

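The crops confirm the target: the white bush flange is at top crop (348,190) in the yellow yoke's rear ear. Head parts in that crop: tab (365,135), trigger (432,105), handle (537,90). The bar axis is at yaw 97.75°, and the grip centre at rest is about (0.600,-0.007).

Call:
step_arm([
  [-0.32, 0.28, -0.3],
  [-0.64, 0.56, -0.3],
  [-0.958, 0.836, -0.3],
  [-0.958, 0.836, -0.3],
  [-0.958, 0.836, -0.3],
  [-0.958, 0.836, -0.3],
  [-0.958, 0.836, -0.3],
  [-0.958, 0.836, -0.3],
], yaw=[0, 0, 0, 0, 0, 0, 0, 0], claw=[-1, -1, -1, -1, -1, -1, -1, -1], grip_force=14)

```text
time_s: 0.77
tcp_pos: [0.3266, -0.4323, 0.3016]
eef_rot: [-179.9, 0.1, -163.7]
contact_force: [-0.6, -0.5, 0.7]
gripper_width: 0.0877
gripper_force: 0.0
```

Call:
step_arm([
  [-0.958, 0.836, 0],
  [-0.958, 0.836, 0],
  [-0.958, 0.836, 0],
  [-0.958, 0.836, 0],
  [-0.958, 0.836, 0],
  [-0.958, 0.836, 0],
  [-0.958, 0.836, 0],
  [-0.958, 0.836, 0],
], yaw=[0, 0, 0, 0, 0, 0, 0, 0], claw=[-1, -1, -1, -1, -1, -1, -1, -1])

```text
time_s: 1.43
tcp_pos: [0.4636, -0.2194, 0.3]
eef_rot: [180.0, -0.0, -163.7]
contact_force: [-0.6, -0.8, 0.5]
gripper_width: 0.0875
gripper_force: 0.0
```

Call:
step_arm([
  [-0.958, 0.836, 0],
  [-0.958, 0.836, 0],
  [-0.958, 0.836, 0],
  [-0.958, 0.836, 0],
  [-0.958, 0.836, 0],
  [-0.958, 0.836, 0],
  [-0.958, 0.836, 0],
  [-0.958, 0.836, 0],
  [-0.958, 0.836, 0],
  [-0.958, 0.836, 0],
], yaw=[0.0232, 0.0232, 0.0232, 0.0232, 0.0232, 0.0232, 0.0232, 0.0232, 0.0232, 0.0232], claw=[-1, -1, -1, -1, -1, -1, -1, -1, -1, -1])

```text
time_s: 2.27
tcp_pos: [0.5997, -0.0089, 0.3003]
eef_rot: [-180.0, -0.0, -172.3]
contact_force: [-0.1, 0.3, 0.2]
gripper_width: 0.0875
gripper_force: 0.0
```

Call:
step_arm([
  [0, 0.01, 0.1],
  [0, 0.01, 0.2],
  [0, 0.01, 0.3],
  [0, 0.01, 0.4],
  [0, 0.01, 0.465],
  [0, 0.01, 0.465],
  [0, 0.01, 0.465],
], yaw=[0, 0, 0, 0, 0, 0, 0], claw=[-1, -1, -1, -1, -1, -1, -1])

```text
time_s: 2.85
tcp_pos: [0.5995, -0.0069, 0.2078]
eef_rot: [-180.0, -0.0, -172.4]
contact_force: [-0.2, -0.8, 0.5]
gripper_width: 0.087
gripper_force: 0.0
```

Run:
```python
from h import *
im,d,c=cap('side')
cv2.imwrite('pics/s1.png',cv2.resize(im[100:285,175:335],(519,600),interpolation=cv2.INTER_CUBIC))
print(status.get_state()['contact_force'],status.get_state()['tcp_pos'])
```

```text
[-0.37777485 -0.36229048  0.22488524] [ 0.60019481 -0.0064942   0.20870209]
```

View pics/s1.png

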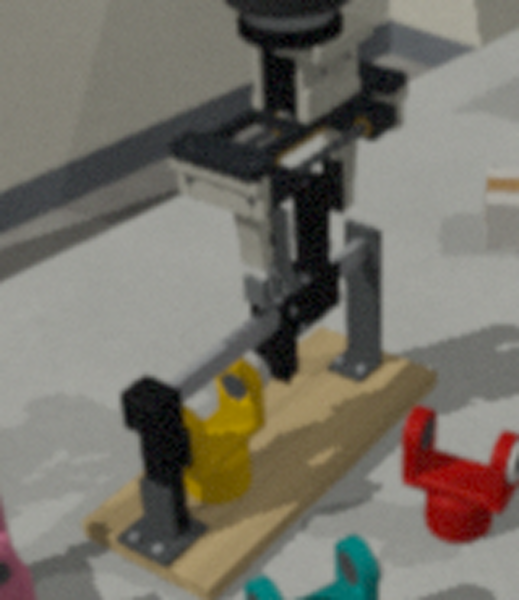

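The fingers straddle the handle (crop 315,215) and the trigger (280,235), with the tab clear at (265,290). I'll close gently to first contact.

Call:
step_arm([
  [0, 0, 0],
  [0, 0, 0],
  [0, 0, 0],
  [0, 0, 0],
  [0, 0, 0],
  [0, 0, 0],
  [0, 0, 0],
], yaw=[0, 0, 0, 0, 0, 0, 0], claw=[-0.6, -0.5, -0.45, -0.4, -0.36, -0.36, -0.36], grip_force=14)

```text
time_s: 3.48
tcp_pos: [0.6004, -0.0065, 0.208]
eef_rot: [-179.9, 0.0, -172.3]
contact_force: [1.6, -7.7, 1.6]
gripper_width: 0.0597
gripper_force: 6.3
```

Call:
step_arm([
  [0, -0.01, 0],
  [0, -0.012, 0],
  [0, -0.017, 0],
  [0, -0.022, 0],
  [0, -0.027, 0],
  [0, -0.032, 0],
  [0, -0.032, 0],
  [0, -0.032, 0],
], yaw=[0, 0, 0, 0, 0, 0, 0, 0], claw=[-0.36, -0.32, -0.27, -0.22, -0.17, -0.12, -0.09, -0.09])

```text
time_s: 4.15
tcp_pos: [0.601, -0.0102, 0.2079]
eef_rot: [179.9, 0.1, -172.2]
contact_force: [-1.7, 6.7, 4.7]
gripper_width: 0.0481
gripper_force: 4.6
```

Call:
step_arm([
  [0, 0.005, 0],
  [0, 0.005, 0],
  [0, 0, 0],
  [0, 0, 0],
  [0, -0.003, 0],
  [0, -0.003, 0],
  [0, -0.003, 0],
], yaw=[0, 0, 0, 0, 0, 0, 0], claw=[-0.04, 0.01, 0.06, 0.11, 0.16, 0.18, 0.18])

```text
time_s: 4.73
tcp_pos: [0.6011, -0.0119, 0.2073]
eef_rot: [180.0, 0.0, -172.3]
contact_force: [1.1, 4.8, 0.6]
gripper_width: 0.038
gripper_force: 12.7
```

Call:
step_arm([
  [0, 0.02, 0],
  [0, 0.04, 0],
  [0, 0.06, 0],
  [0, 0.06, 0],
  [0, 0.06, 0],
  [0, 0.06, 0],
  [0, 0.06, 0],
  [0, 0.056, 0],
  [0, 0.052, 0],
  [0, 0.048, 0],
  [0, 0.044, 0],
  [0, 0.04, 0],
  [0, 0.036, 0],
  [0, 0.032, 0],
  [0, 0.028, 0],
  [0, 0.027, 0],
  [0, 0.027, 0],
  [0, 0.027, 0],
], yaw=[0, 0, 0, 0, 0, 0, 0, 0, 0, 0, 0, 0, 0, 0, 0, 0, 0, 0], claw=[0, -0.25, -0.5, -0.5, -0.5, -0.43, -0.37, -0.31, -0.25, -0.19, -0.13, -0.07, -0.01, 0.05, 0.11, 0.16, 0.18, 0.18])

```text
time_s: 6.23
tcp_pos: [0.5996, -0.0033, 0.2065]
eef_rot: [179.7, -0.0, -172.2]
contact_force: [-2.7, 18.6, -3.0]
gripper_width: 0.0382
gripper_force: 13.3
```

Call:
step_arm([
  [0, 0.03, 0],
  [0, 0.055, 0],
  [0, 0.078, 0],
  [0, 0.078, 0],
  [0, 0.078, 0],
  [0, 0.078, 0],
  [0, 0.078, 0],
  [0, 0.074, 0],
  [0, 0.07, 0],
  [0, 0.066, 0],
  [0, 0.063, 0],
  [0, 0.06, 0],
  [0, 0.057, 0],
  [0, 0.054, 0],
  [0, 0.051, 0],
  [0, 0.048, 0],
  [0, 0.046, 0],
  [0, 0.046, 0],
], yaw=[0, 0, 0, 0, 0, 0, 0, 0, 0, 0, 0, 0, 0, 0, 0, 0, 0, 0], claw=[0, -0.25, -0.5, -0.5, -0.5, -0.43, -0.37, -0.31, -0.25, -0.19, -0.13, -0.07, -0.01, 0.05, 0.11, 0.16, 0.18, 0.18])

```text
time_s: 7.73
tcp_pos: [0.599, 0.0032, 0.2075]
eef_rot: [179.9, 0.0, -172.2]
contact_force: [-2.5, 5.8, 5.0]
gripper_width: 0.0416
gripper_force: 13.2
```

Run:
```python
from h import *
im,d,c=cap('side')
cv2.imwrite('pics/s2.png',cv2.resize(im[180:270,210:300],(600,600),interpolation=cv2.INTER_CUBIC))
s=status.get_state();print(s['contact_force'],s['tcp_pos'],s['gripper_force'],s['gripper_width'])
```

```text
[-2.13834383  5.39373106  5.48356501] [0.59898681 0.00319285 0.20754847] 13.224289175122976 0.04192214900404787
```

View pics/s2.png

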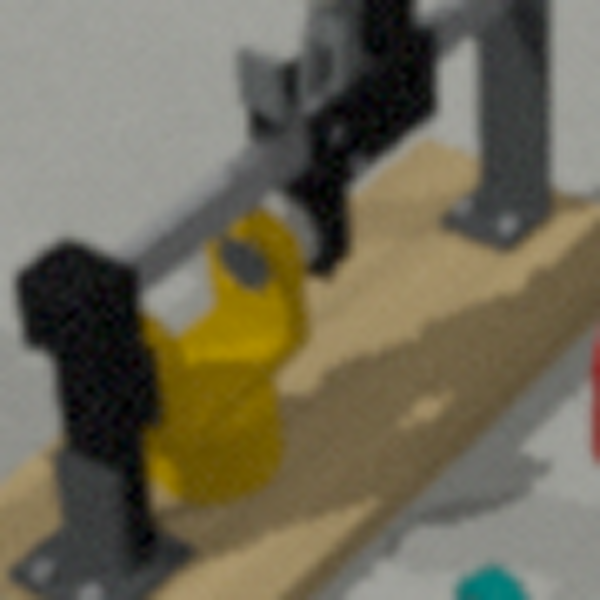

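The jaw pad now meets the white flange (crop 300,225), and the stroke stalls at 13 N with the bush still proud. I'll raise the grip to 16 N.

Call:
step_arm([
  [0, 0.005, 0],
  [0, 0.005, 0],
  [0, 0.005, 0],
  [0, 0.005, 0],
  [0, 0.005, 0],
], yaw=[0, 0, 0, 0, 0], claw=[0.18, 0.18, 0.18, 0.18, 0.18], grip_force=15.5)

```text
time_s: 8.2
tcp_pos: [0.5989, 0.0032, 0.2075]
eef_rot: [-180.0, 0.0, -172.3]
contact_force: [-0.4, 0.3, 3.1]
gripper_width: 0.0404
gripper_force: 14.3
```

Call:
step_arm([
  [0, 0, 0],
  [0, 0, 0],
  [0, 0, 0],
  [0, 0, 0],
  [0, 0, 0],
  [0, 0, 0],
], yaw=[0, 0, 0, 0, 0, 0], claw=[0.22, 0.22, 0.22, 0.22, 0.22, 0.22], grip_force=16.5)

```text
time_s: 8.7
tcp_pos: [0.599, 0.003, 0.2076]
eef_rot: [-180.0, 0.0, -172.3]
contact_force: [1.1, -2.9, 1.2]
gripper_width: 0.0381
gripper_force: 15.6
```

Call:
step_arm([
  [0, 0.02, 0],
  [0, 0.038, 0],
  [0, 0.054, 0],
  [0, 0.054, 0],
  [0, 0.054, 0],
  [0, 0.052, 0],
  [0, 0.05, 0],
  [0, 0.046, 0],
  [0, 0.042, 0],
  [0, 0.038, 0],
  [0, 0.035, 0],
  [0, 0.032, 0],
  [0, 0.029, 0],
  [0, 0.026, 0],
  [0, 0.023, 0],
  [0, 0.02, 0],
  [0, 0.02, 0],
  [0, 0.02, 0],
], yaw=[0, 0, 0, 0, 0, 0, 0, 0, 0, 0, 0, 0, 0, 0, 0, 0, 0, 0], claw=[0, -0.25, -0.5, -0.5, -0.5, -0.43, -0.37, -0.31, -0.25, -0.19, -0.13, -0.07, -0.01, 0.05, 0.11, 0.16, 0.2, 0.2])

```text
time_s: 10.2
tcp_pos: [0.5983, 0.0062, 0.2074]
eef_rot: [-179.9, -0.0, -172.3]
contact_force: [1.7, -6.3, -2.1]
gripper_width: 0.0381
gripper_force: 15.7
```

Call:
step_arm([
  [0, 0.02, 0],
  [0, 0.035, 0],
  [0, 0.048, 0],
  [0, 0.048, 0],
  [0, 0.048, 0],
  [0, 0.045, 0],
  [0, 0.042, 0],
  [0, 0.038, 0],
  [0, 0.034, 0],
  [0, 0.03, 0],
  [0, 0.026, 0],
  [0, 0.023, 0],
  [0, 0.02, 0],
  [0, 0.016, 0],
  [0, 0.012, 0],
  [0, 0.009, 0],
  [0, 0.007, 0],
  [0, 0.007, 0],
], yaw=[0, 0, 0, 0, 0, 0, 0, 0, 0, 0, 0, 0, 0, 0, 0, 0, 0, 0], claw=[0, -0.25, -0.5, -0.5, -0.5, -0.43, -0.37, -0.31, -0.25, -0.19, -0.13, -0.07, -0.01, 0.05, 0.11, 0.16, 0.2, 0.2])

```text
time_s: 11.7
tcp_pos: [0.5984, 0.0088, 0.2079]
eef_rot: [180.0, 0.0, -172.3]
contact_force: [0.0, 0.3, 5.5]
gripper_width: 0.0378
gripper_force: 15.3
```

Call:
step_arm([
  [0, 0.02, 0],
  [0, 0.038, 0],
  [0, 0.055, 0],
  [0, 0.055, 0],
  [0, 0.055, 0],
  [0, 0.053, 0],
  [0, 0.05, 0],
  [0, 0.046, 0],
  [0, 0.042, 0],
  [0, 0.038, 0],
  [0, 0.034, 0],
  [0, 0.03, 0],
  [0, 0.026, 0],
  [0, 0.022, 0],
  [0, 0.018, 0],
  [0, 0.015, 0],
  [0, 0.013, 0],
  [0, 0.013, 0],
], yaw=[0, 0, 0, 0, 0, 0, 0, 0, 0, 0, 0, 0, 0, 0, 0, 0, 0, 0], claw=[0, -0.25, -0.5, -0.5, -0.5, -0.43, -0.37, -0.31, -0.25, -0.19, -0.13, -0.07, -0.01, 0.05, 0.11, 0.16, 0.2, 0.2])

```text
time_s: 13.2
tcp_pos: [0.5973, 0.0125, 0.2074]
eef_rot: [179.9, -0.0, -172.3]
contact_force: [-5.7, 5.9, 1.7]
gripper_width: 0.0457
gripper_force: 15.6
```

Call:
step_arm([
  [0, 0.004, 0],
  [0, 0.004, 0],
  [0, 0.004, 0],
  [0, 0.004, 0],
  [0, 0.004, 0],
  [0, 0.004, 0],
], yaw=[0, 0, 0, 0, 0, 0], claw=[0.2, 0.2, 0.2, 0.2, 0.2, 0.2], grip_force=17.5)

```text
time_s: 13.7
tcp_pos: [0.5973, 0.0125, 0.2074]
eef_rot: [179.9, -0.0, -172.3]
contact_force: [-4.8, 3.4, 0.7]
gripper_width: 0.0458
gripper_force: 16.6
```

Run:
```python
from h import *
im,d,c=cap('side')
cv2.imwrite('pics/s3.png',cv2.resize(im[180:270,210:300],(600,600),interpolation=cv2.INTER_CUBIC))
s=status.get_state();print(s['contact_force'],s['tcp_pos'],s['gripper_force'],s['gripper_width'])
```

```text
[-3.89741373  4.1804478   0.11104034] [0.59729697 0.01254377 0.20737649] 16.63187432102859 0.04555011208371528
```

View pics/s3.png

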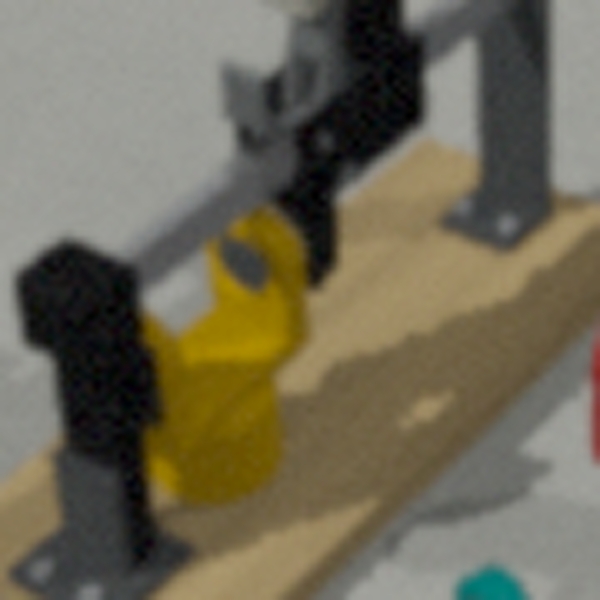

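The jaw is hard against the yoke ear and barely any white shows (crop 300,225). The stroke stalled short at 45.7 mm and did not move at 16.6 N, so the bush is seated. I'll let go and rise.

Call:
step_arm([
  [0, 0.01, 0],
  [0, 0.025, 0],
  [0, 0.04, 0],
  [0, 0.04, 0],
  [0, 0.04, 0],
  [0, 0.04, 0],
  [0, 0.04, -0.15],
  [0, 0.04, -0.3],
  [0, 0.04, -0.45],
  [0, 0.04, -0.5],
  [0, 0.04, -0.5],
  [0, 0.04, -0.5],
], yaw=[0, 0, 0, 0, 0, 0, 0, 0, 0, 0, 0, 0], claw=[0, -0.25, -0.6, -1, -1, -1, -1, -1, -1, -1, -1, -1])

```text
time_s: 14.75
tcp_pos: [0.597, 0.0202, 0.3082]
eef_rot: [180.0, 0.1, -172.3]
contact_force: [-0.0, 0.7, -0.8]
gripper_width: 0.0874
gripper_force: 0.0
```

Run:
```python
from h import *
s=status.get_state();print(s['contact_force'],s['tcp_pos'],s['eef_rot'],s['joints'])
im,d,c=cap('top');P=cloud(d,c);z=P[...,2]
cv2.imwrite('pics/t2.png',cv2.resize(im[150:225,205:345],(784,420),interpolation=cv2.INTER_CUBIC))
im,d,c=cap('side');P=cloud(d,c)
u=np.array([np.cos(np.radians(97.75)),np.sin(np.radians(97.75))])
S=(P[...,:2]-[.592,.053])@u; L=(P[...,:2]-[.592,.053])@[u[1],-u[0]]
m=(P[...,2]>.165)&(P[...,2]<.182)&(abs(L)<.014)&(S>-.02)&(S<.06)
print('tab S',np.percentile(S[m],[2,25,50,75,98]).round(4),np.median(L[m]),m.sum())
```

```text
[-0.04387298  0.68304933 -0.78683688] [0.59703029 0.02018214 0.30824621] [ 1.79957954e+02  1.25390604e-01 -1.72258225e+02] [ 2.06556108e+01  1.11446521e+01 -3.43826385e+00 -1.33985917e-02
 -7.52854688e+01 -1.02910402e+02]
tab S [-0.0125 -0.0043 -0.0019  0.0245  0.0263] -0.002149606518135379 85
```

Call:
step_arm([
  [0, 0.2, 0],
  [0, 0.415, 0],
  [0, 0.415, 0],
  [0, 0.415, 0],
  [0, 0.415, 0],
  [0, 0.415, 0],
  [0, 0.415, 0],
  [0, 0.415, 0],
  [0, 0.415, 0],
  [0, 0.415, 0],
  [0, 0.415, 0],
  [0, 0.415, 0],
  [0, 0.415, 0],
  [0, 0.415, 0],
  [0, 0.415, 0],
  [0, 0.415, 0],
  [0, 0.415, 0],
], yaw=[-0.25, -0.25, -0.25, -0.25, -0.25, -0.25, -0.25, -0.25, -0.25, -0.25, -0.25, -0.25, -0.25, -0.25, -0.25, -0.25, -0.25], claw=[-1, -1, 0, 1, 1, 1, 1, 1, 1, 1, 1, 1, 1, 1, 1, 1, 1], grip_force=10)

```text
time_s: 16.27
tcp_pos: [0.5854, 0.102, 0.3071]
eef_rot: [180.0, -0.0, -82.4]
contact_force: [0.2, 0.1, 0.6]
gripper_width: 0.0006
gripper_force: 0.0
```

Call:
step_arm([
  [0, 0, 0.2],
  [0, 0, 0.4],
  [0, 0, 0.55],
  [0, 0, 0.615],
  [0, 0, 0.615],
  [0, 0, 0.615],
  [0.02, 0, 0.615],
  [0.03, 0, 0.615],
  [0.04, 0, 0.615],
  [0.05, 0, 0.615],
  [0.05, 0, 0.615],
], yaw=[0, 0, 0, 0, 0, 0, 0, 0, 0, 0, 0], claw=[1, 1, 1, 1, 1, 1, 1, 1, 1, 1, 1])

```text
time_s: 17.18
tcp_pos: [0.5871, 0.0919, 0.1853]
eef_rot: [-179.9, 0.0, -82.3]
contact_force: [-0.1, -0.1, 0.4]
gripper_width: 0.0003
gripper_force: 0.0
```

Run:
```python
from h import *
im,d,c=cap('side')
cv2.imwrite('pics/s4.png',cv2.resize(im[140:260,200:320],(600,600),interpolation=cv2.INTER_CUBIC))
```

```text
(no output)
```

View pics/s4.png

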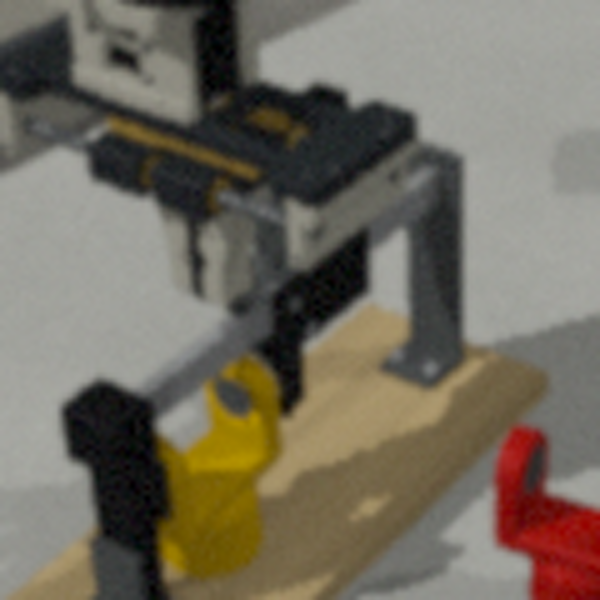

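The closed fingers (crop 210,260) stand just ahead of the tab (260,280) and the body clears the trigger top. I'll push back slowly.

Call:
step_arm([
  [0.01, 0, 0],
  [0.02, 0, 0],
  [0.03, 0, 0],
  [0.04, 0, 0],
  [0.05, 0, 0],
  [0.06, 0, 0],
  [0.07, 0, 0],
  [0.08, 0, 0],
  [0.09, 0, 0],
  [0.09, 0, 0],
], yaw=[0, 0, 0, 0, 0, 0, 0, 0, 0, 0], claw=[1, 1, 1, 1, 1, 1, 1, 1, 1, 1])

```text
time_s: 18.07
tcp_pos: [0.5895, 0.074, 0.1846]
eef_rot: [-180.0, -0.0, -82.3]
contact_force: [1.3, 2.2, 1.7]
gripper_width: 0.0003
gripper_force: 1.2
```

Call:
step_arm([
  [0.01, 0, 0],
  [0.02, 0, 0],
  [0.03, 0, 0],
  [0.04, 0, 0],
  [0.05, 0, 0],
  [0.06, 0, 0],
  [0.07, 0, 0],
  [0.08, 0, 0],
  [0.09, 0, 0],
  [0.1, 0, 0],
  [0.11, 0, 0],
  [0.12, 0, 0],
  [0.13, 0, 0],
  [0.14, 0, 0],
  [0.15, 0, 0],
  [0.16, 0, 0],
  [0.16, 0, 0],
], yaw=[0, 0, 0, 0, 0, 0, 0, 0, 0, 0, 0, 0, 0, 0, 0, 0, 0], claw=[1, 1, 1, 1, 1, 1, 1, 1, 1, 1, 1, 1, 1, 1, 1, 1, 1])

```text
time_s: 19.48
tcp_pos: [0.5934, 0.0421, 0.1844]
eef_rot: [180.0, -0.0, -82.3]
contact_force: [0.5, 2.5, 1.0]
gripper_width: 0.0005
gripper_force: 1.1
```

Run:
```python
from h import *
im,d,c=cap('side')
cv2.imwrite('pics/s5.png',cv2.resize(im[140:260,200:320],(600,600),interpolation=cv2.INTER_CUBIC))
```

```text
(no output)
```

View pics/s5.png

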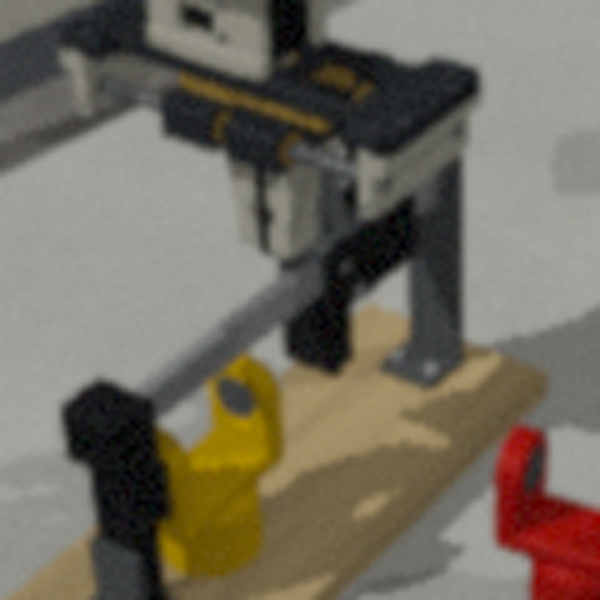

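The head has drawn back about 35 mm, with its jaw (crop 320,330) well clear of the ear (270,410). I'll back off and rise.

Call:
step_arm([
  [-0.03, 0, 0],
  [-0.06, 0, 0],
  [-0.1, 0, 0],
  [-0.14, 0, 0],
  [-0.14, 0, -0.15],
  [-0.14, 0, -0.3],
  [-0.14, 0, -0.45],
  [-0.14, 0, -0.6],
  [-0.14, 0, -0.7],
  [-0.14, 0, -0.7],
  [-0.14, 0, -0.7],
  [-0.14, 0, -0.7],
], yaw=[0, 0, 0, 0, 0, 0, 0, 0, 0, 0, 0, 0], claw=[1, 1, 1, 1, 1, 1, 1, 1, 1, 1, 1, 1])

```text
time_s: 20.53
tcp_pos: [0.5892, 0.0709, 0.3237]
eef_rot: [179.9, 0.0, -82.2]
contact_force: [0.6, 0.5, -0.0]
gripper_width: 0.0004
gripper_force: 0.0
```

Run:
```python
from h import *
im,d,c=cap('side')
cv2.imwrite('pics/s6.png',cv2.resize(im[140:260,200:320],(600,600),interpolation=cv2.INTER_CUBIC))
```

```text
(no output)
```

View pics/s6.png

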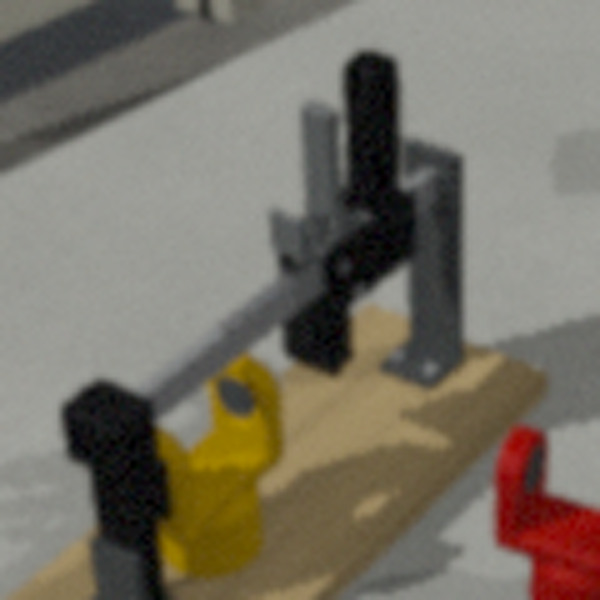

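The head is back, the trigger (320,150) and tab (285,235) are at rest, and the yoke stands upright with the bush flange hidden behind the ear.

```bash
python3 -c "
from h import *
print(job.close_job())"
```

```text
the job is handed in; nothing more can be done
None
```

I pressed the bush until the stroke stalled short at 16.6 N and drew the head back about 35 mm by the release tab. The yoke is left upright, and the job is handed in; the hand-in returned no verdict, so whether it passed is not confirmed.

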